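# Switch on the charger in the push-to-open power box

### The job

Switch on the charger that is plugged in inside the closed white power box on the desk: press the front of its wooden lid in until the touch catch lets go, take your fingers off so that the spring lifts the lid ajar, then push the lid all the way open with the fingers so that it stays leaning back. With a fingertip press down the raised front half of the rocker switch directly in front of the charger block, and of no other. Only touch and push: pick nothing up, leave the charger plugged in, the lid open, and everything else on the desk where it is.

Things in the scene. Friction and masses are not known exactly. Their poses are not given: they have to be found in the camera images.
- dock: The power box: white plastic case fixed on the desk, 140 mm deep (x), 236 wide (y), 82 high, walls 4 mm, front rim at z = 71 mm. Origin at the centre of its underside, x to its back, y to its left; its front faces the robot, turned up to 0.25 rad. Inside: in front a switch deck (top z = 48 mm, x = -47 to -1 mm), behind it three sockets side by side (panel z = 24 mm, x = 26 mm, y = 62, 0, -62 mm).
- dock_lid (a joint): The box's light wooden lid, 130 x 224 x 6 mm, 0.15 kg, top level with the side rims, hinged along its back edge, opens upward; damped, so it swings slowly. In rad: 0 shut, held by the catch; -0.048 pressed in to its stop (front edge 6 mm down); 0.43 ajar, held up by two spring plungers; 1.57 upright; 1.85 leaning back on its stop, where it stays by its weight.
- lid_press (a point): The touch spot: an 18 mm round darker inlay on top of the lid, above the catch: 80 mm left of the middle, 12 mm behind the front edge. Moves with the lid. Pressed here with 3 to 5 N to beyond -0.03 rad, the push-push catch lets go, and once the finger is gone the springs lift the lid ajar; pressing the ajar lid fully down latches it again.
- lid_edge (a point): The middle of the lid's front edge (half way through its thickness, 130 mm from the hinge), which is rounded, 8 mm thick. It moves with the lid; its x axis points to the hinge. Good to push here: the catch's hook, 20 mm wide, hangs 30 mm down under the touch spot, 6 mm behind the edge.
- lid_hinge (a point): The middle of the lid's hinge line, 62 mm behind the centre of the box and 79 mm above the desk; the hinge runs along the box's y.
- charger: The charger: a black block standing upright in one of the three sockets (any), prongs down; 24 mm in the box's x, 38 in its y, 46 high, top 70 mm above the desk, 50 g, loose in a 6 mm high socket well. Origin at the middle of its front face, 39 mm above the desk, 14 mm behind the box's centre line; its own z points to the back of the box. The other two sockets hold flat white covers, 12 mm high.
- switch_0 (a joint): The rocker switch of the left socket, 33 x 20 mm, on the switch deck, pivot 24 mm in front of the box's centre line, 52 mm above the desk, 62 mm to the left of the middle. 0 rad: off, front half raised by up to 6 mm; 0.36 rad: on, front half level. It stays where it is left; about 3 N on the front half tip it.
- switch_1 (a joint): The rocker switch of the middle socket, 33 x 20 mm, on the switch deck, pivot 24 mm in front of the box's centre line, 52 mm above the desk, 0 mm from the middle. 0 rad: off, front half raised by up to 6 mm; 0.36 rad: on, front half level. It stays where it is left; about 3 N on the front half tip it.
- switch_2 (a joint): The rocker switch of the right socket, 33 x 20 mm, on the switch deck, pivot 24 mm in front of the box's centre line, 52 mm above the desk, 62 mm to the right of the middle. 0 rad: off, front half raised by up to 6 mm; 0.36 rad: on, front half level. It stays where it is left; about 3 N on the front half tip it.
- switch_0_front (a point): The place to press on the left switch: the top of its front half, 12.5 mm in front of its pivot; it moves with the rocker (56.5 mm above the desk when off, 52 mm when on).
- switch_1_front (a point): The place to press on the middle switch: the top of its front half, 12.5 mm in front of its pivot; it moves with the rocker (56.5 mm above the desk when off, 52 mm when on).
- switch_2_front (a point): The place to press on the right switch: the top of its front half, 12.5 mm in front of its pivot; it moves with the rocker (56.5 mm above the desk when off, 52 mm when on).
- mouse: Bystander: a dark computer mouse, 113 x 63 x 37 mm, left of the box. Origin at the centre of its underside.
- pen: Bystander: a ballpoint pen, 141 mm long, lying on the notebook at the right. Origin at the centre of its underside.
- ear_case: Bystander: a black earphone case, 47 x 58 x 24 mm, left of the box. Origin at the centre of its underside.
- eraser: Bystander: an eraser in a card sleeve, 22 x 50 x 12 mm, lying on the notebook at the right. Origin at the centre of its underside.
- tape_roll: Bystander: a roll of clear tape, 58 mm across and 19 mm high, left of the box. Origin at the centre of its underside.
- lip_balm: Bystander: a lip balm stick, 18 mm thick and 68 mm long, lying behind the box. Origin at the centre of its underside.

How it is judged:
On the way, in this order (a step that is already met when the one before it is completed fails the run):
1. the shut lid is pressed in past the catch (beyond -0.02 rad) (value of joint dock_lid below -0.02 rad), for 0.02 s.
2. the fingers are off the box and the spring has lifted the lid ajar (0.3 to 0.7 rad) (value of joint dock_lid between 0.3 and 0.7 rad and contact force between each of the fingers, the arm and dock below 0.3 N), for 0.1 s.
3. the lid is pushed open beyond upright (1.6 rad) (value of joint dock_lid above 1.6 rad), for 0.2 s.
4. the switch in front of the charger is pressed on (0.28 rad or more) (((y of charger in the frame of dock between 0.042 and 0.082 m and value of joint switch_0 above 0.28 rad) or (y of charger in the frame of dock between -0.02 and 0.02 m and value of joint switch_1 above 0.28 rad) or (y of charger in the frame of dock between -0.082 and -0.042 m and value of joint switch_2 above 0.28 rad))), for 0.2 s.
At the end, for the whole second after the job is handed in: The lid stands open beyond 1.6 rad, the switch in front of the charger is on (0.28 rad or more) and the other two are off (below 0.1 rad); the charger sits in its socket within 6 mm and at rest, and the loose things on the desk are within 30 mm of where they were (value of joint dock_lid above 1.6 rad and ((y of charger in the frame of dock between 0.042 and 0.082 m and value of joint switch_0 above 0.28 rad and value of joint each of switch_1, switch_2 below 0.1 rad) or (y of charger in the frame of dock between -0.02 and 0.02 m and value of joint switch_1 above 0.28 rad and value of joint each of switch_0, switch_2 below 0.1 rad) or (y of charger in the frame of dock between -0.082 and -0.042 m and value of joint switch_2 above 0.28 rad and value of joint each of switch_0, switch_1 below 0.1 rad)) and x of charger in the frame of dock between 0.008 and 0.02 m and z of charger in the frame of dock between 0.033 and 0.045 m and linear speed of charger below 0.02 m/s and distance of each of mouse, pen, ear_case, eraser, tape_roll, lip_balm from where it was at the start of the episode below 0.03 m); the robot touches nothing.
It fails at once if the charger is lifted more than 12 mm (z of charger in the frame of dock above 0.051 m).
It fails at once if a switch that is not the charger's is pressed (0.15 rad) ((y of charger in the frame of dock between 0.042 and 0.082 m and value of joint switch_1 above 0.15 rad) or (y of charger in the frame of dock between 0.042 and 0.082 m and value of joint switch_2 above 0.15 rad) or (y of charger in the frame of dock between -0.02 and 0.02 m and value of joint switch_0 above 0.15 rad) or (y of charger in the frame of dock between -0.02 and 0.02 m and value of joint switch_2 above 0.15 rad) or (y of charger in the frame of dock between -0.082 and -0.042 m and value of joint switch_0 above 0.15 rad) or (y of charger in the frame of dock between -0.082 and -0.042 m and value of joint switch_1 above 0.15 rad)).
It fails at once if a loose thing on the desk is picked up or moved more than 30 mm (distance of any of mouse, pen, ear_case, eraser, tape_roll, lip_balm from where it was at the start of the episode above 0.03 m).
It also fails if it takes over 43 s, if anything falls off the work surface, if the arm or the gripper's body presses on something with over 40 N, if the wrist force passes 120 N, or if a joint passes its speed limit or range.

### The arm

A 6-joint arm with a two-finger parallel gripper is mounted at the origin on a cart in front of the work surface, level with it; the furniture and walls round the work are solid. World frame = base frame: x ahead of the robot, y to its left, z up, the work surface at z = 0. Lengths are in m, angles in rad, forces in N, time in s.
With the tool pointing down it reaches from about 0.35 to 0.975 m from the base axis. Payload 7.1 kg.
Tool frame: the origin (TCP) lies on the centre line of the jaws, within the pads' length; the fingertips stand manip.tcp_to_tips ahead of it and the grasp point (between the pads) lies 5 mm behind it (manip.tcp_to_tips is the distance from the TCP to the fingertips, in m); z points along the fingers, y is the line along which they close (so a half turn about z gives the same grasp; the last joint's range is limited). The gripper opens to 88 mm and grips with 3 to 60 N. Pads are 20 mm wide; open, the fingers measure 115 mm over their backs; the gripper's body (75 mm by 178 mm) begins 61 mm behind the grasp point.
Start: joints at [1.21, 0.423, 1.63, -0, 1.089, -0.019], TCP at [0.209, 0.589, 0.237] pointing down, gripper open.
Joint ranges: [-3, 3], [-0.9, 2.11], [0.09, 2.58], [-1.31, 4.45], [0.11, 2.69], [-2.54, 2.54]. Speed limits (rad/s): [2.39, 2.39, 3.01, 3.14, 3.14, 3.14].

### API

Orientations are given as a 3x3 rotation matrix whose columns are the frame's x, y, z axes.
In Python, from rig import manip gives the robot as it stands.
- The arm moves only by the tool step_arm, never from a script. Its arguments are lists of equal length, an entry for each row: "translation": the shift along the world's x, y, z in m, a list of three; "twist": the turn, a rotation vector about the world's x, y, z in rad, a list of three; "gripper": the closure, from -1 (fully open) to 1 (shut), so that 0 is half open. A call has 1 to 10 rows; each row shifts and turns the commanded pose from where the row before left it; what a row does not reach is not made up. A row lasts 1/8 s, in which the tool goes at most 62.5 mm and 10.7 degrees, less where a joint would pass 70% of its speed; a pose out of reach is approached as far as the arm can. A call is refused whole if a number of a shift passes 0.0625 or a number of a turn 0.188, either way. A call with a gripper value outside its range is refused whole. The fingers move at their own pace and stop on an object; "grip_force" is the grip in N (left out, the last holds). Time passes only in rows, so rows that do not move let the fingers close. It gives the time, the measured TCP pose, the force, the opening and the grip force at its end, in the units of the state.
- manip.sense(): the state, without advancing time (a new reading comes with each control period).
- manip.capture(name): name is "scene" or "top" or "wrist"; returns a dict with "frame" (384x512x3 uint8, red, green, blue), "K" (3x3 intrinsics, pixels), "distortion" ([k1, k2, p1, p2, k3] as OpenCV has them; the pictures are not rectified), "view" (4x4, takes a point from world to camera coordinates); the wrist camera has in their place "mount" (4x4, takes a point from camera to tool coordinates, whose origin is the TCP and whose axes are the flange's). Camera axes: x right, y down, z forward; pixel columns grow to the right and rows downward; lengths in m; the calibration is good to about 2 mm. A picture is of the moment at which its call begins: read the wrist's pose just before it. There is no depth.
- manip.finish_job(): hands the job in; it is judged then, once.
Trained networks look in a picture, given as the dict that the camera call returned (one of the last four; its "shot" number tells which), for a name from the list of things; names that differ only in an ending like _2 or _b are one class to them, and where a whole thing is asked for, a point or a joint stands for the part that bears it (a point fixed in the world has none). Each returns a list of dicts, best first, with "score" (0 to 1); they miss things now and then, are a little off and sometimes report something else, mostly with a low value. They report only what shows in the picture. A call takes as long as a camera call.
- manip.find_in(picture, target): "point" ([x, y, z] in m, in world coordinates, good to about 4 mm: the middle of the surface that is visible of it).
- manip.masks_of(picture, target): "pixels" (384x512 bool, what is visible of it).
- manip.tip_of(picture, target): "point" ([x, y, z] in m, in world coordinates, good to about 4 mm: a listed point, or the origin of a listed thing).
The state is a dict: "clock": time; "joint_pos": joint angles; "qd": joint speeds; "joint_torque": joint torques, N m; "position": TCP position; "eef_rot": TCP orientation; "wrist_force": force on the tool from outside, world axes, zero at the start; "wrist_torque": the same for the moment, N m; "finger_gap": finger opening in m; "grasp_force": force on a finger pad.
Only numpy, scipy, OpenCV 4.12 (cv2) and the standard library are available. Lean on these libraries where they do the work, as an engineer would, in place of code of your own. Each camera call takes 0.05 s, during which the arm holds its last target. There are 200 camera calls.

## Working session

There is one attempt and no reset: what is moved stays moved. The work goes in short steps, Python scripts to look and compute and a tool call to move; the robot and the scene stay as the last step left them, time stands still between calls to the robot, and variables do not carry over. Pictures are saved under pics/ and viewed, at most 10 in all, crops included, and the job is handed in when it is done.

Besides the shell and the picture viewer there is one more tool, called after "Request:" by a JSON object that holds its "method" and its "body", one argument or row to a line. step_arm: Moves the arm, as the interface text tells. Its arguments: {"type":"object","properties":{"translation":{"type":"array"},"twist":{"type":"array"},"gripper":{"type":"array"},"grip_force":{"type":"number"}},"required":["translation","twist","gripper"]}

```bash
mkdir -p pics; python3 - <<'E'
from rig import manip
import cv2,numpy as np
print(manip.tcp_to_tips)
s=manip.sense();print(s['clock'],s['position'],s['eef_rot'],s['finger_gap'])
ims=[]
for c in ['scene','top']:
    p=manip.capture(c);ims.append(p['frame'])
    for n in ['lid_press','lid_edge','lid_hinge','dock']:
        r=manip.tip_of(p,n)
        print(c,n,[(np.round(x['point'],4).tolist(),round(x['score'],2)) for x in r[:2]])
cv2.imwrite('pics/a.png',cv2.resize(np.hstack(ims)[:,:,::-1],(800,300)))
E
```

```text
0.014
0.0 [0.20929647 0.58833957 0.23589905] [[-9.42160199e-01  3.35162446e-01 -5.42759440e-04]
 [ 3.35162885e-01  9.42159082e-01 -1.45056501e-03]
 [ 2.51908201e-05 -1.54857743e-03 -9.99998801e-01]] 0.08763157083273473
scene lid_press [([0.4853, 0.1658, 0.0855], 0.7)]
scene lid_edge [([0.463, 0.0789, 0.0779], 0.64)]
scene lid_hinge [([0.5911, 0.0628, 0.078], 0.9)]
scene dock [([0.5259, 0.07, -0.0038], 0.97), ([0.5942, 0.0625, 0.076], 0.66)]
top lid_press [([0.4882, 0.1547, 0.0829], 0.58)]
top lid_edge [([0.4649, 0.0723, 0.081], 0.74)]
top lid_hinge [([0.5931, 0.0597, 0.0801], 0.68)]
top dock [([0.5301, 0.0647, -0.0015], 0.61)]
```

View pics/a.png

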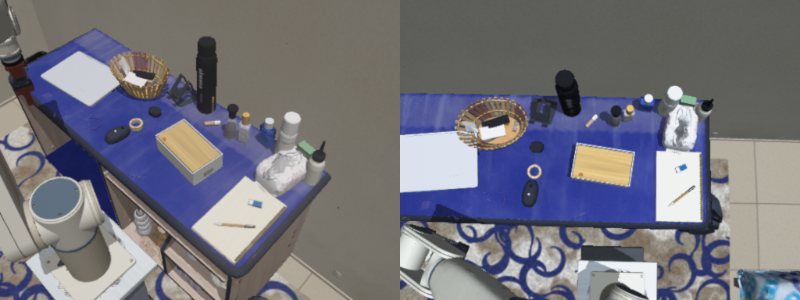

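```bash
cat > h.py <<'E'
from rig import manip
import cv2,numpy as np
def ground(p,uv,z):
    n=cv2.undistortPoints(np.float64(uv).reshape(-1,1,2),p['K'],np.array(p['distortion'])).reshape(-1,2)
    V=p['view'];R=V[:3,:3];c=-R.T@V[:3,3]
    d=np.c_[n,np.ones(len(n))]@R
    return c+d*((z-c[2])/d[:,2])[:,None]
E
python3 - <<'E'
from h import *
for c in ['top','scene']:
    p=manip.capture(c)
    m=manip.masks_of(p,'dock_lid')[0]
    ct=max(cv2.findContours(m['pixels'].astype('uint8'),0,1)[0],key=len).reshape(-1,2)
    w=ground(p,ct,0.082)[:,:2]
    print(c,m['score'],cv2.minAreaRect((w*1000).astype('float32')))
    r=manip.masks_of(p,'lid_press')
    for q in r[:2]:
        px=np.argwhere(q['pixels'])[:,::-1]; print(q['score'],len(px))
    f=p['frame'].astype(int); hsv=cv2.cvtColor(p['frame'],cv2.COLOR_RGB2HSV)
    er=cv2.erode(m['pixels'].astype('uint8'),np.ones((3,3)))>0
    v=hsv[:,:,2].astype(float); t=er&(v<np.median(v[er])*.86)
    px=np.argwhere(t)[:,::-1]; print(len(px), ground(p,[px.mean(0)],.082) if len(px) else 0, px.std(0) if len(px) else 0)
E
```

```text
top 0.91 ((531.3863525390625, 72.00466918945312), (224.0782928466797, 131.18316650390625), 82.35797882080078)
0.72 2975
3 [[0.52543688 0.14416972 0.082     ]] [ 5.18544973 16.73983937]
scene 0.88 ((528.6058349609375, 66.56967163085938), (225.67379760742188, 134.0604705810547), 82.35640716552734)
0.55 2564
0 0 0
```

Request:
{"method": "step_arm", "body": {
  "translation": [
    [0.031, -0.048, -0.01],
    [0.031, -0.048, -0.01],
    [0.031, -0.048, -0.01],
    [0.031, -0.048, -0.01],
    [0.031, -0.048, -0.01],
    [0.031, -0.048, -0.01],
    [0.031, -0.048, -0.01],
    [0.031, -0.048, -0.01],
    [0.031, -0.048, -0.01],
    [0, 0, -0.03]
  ],
  "twist": [
    [0, 0, 0.03],
    [0, 0, 0.03],
    [0, 0, 0.03],
    [0, 0, 0.03],
    [0, 0, 0.03],
    [0, 0, 0.03],
    [0, 0, 0.03],
    [0, 0, 0],
    [0, 0, 0],
    [0, 0, 0]
  ],
  "gripper": [1, 1, 1, 1, 1, 1, 1, 1, 1, 1],
  "grip_force": 10
}}

```text
clock: 2.05
position: [0.492, 0.1543, 0.1175]
eef_rot: [[-0.991, 0.136, 0.005], [0.136, 0.991, 0.001], [-0.005, 0.002, -1.0]]
wrist_force: [0.8, -0.0, -0.6]
finger_gap: 0.0003
grasp_force: 0.0
```

Request:
{"method": "step_arm", "body": {
  "translation": [
    [0, 0, 0],
    [0, 0, 0]
  ],
  "twist": [
    [0, 0, 0],
    [0, 0, 0]
  ],
  "gripper": [1, 1]
}}

```text
clock: 2.3
position: [0.4885, 0.1573, 0.1173]
eef_rot: [[-0.991, 0.131, 0.0], [0.131, 0.991, 0.0], [-0.0, 0.0, -1.0]]
wrist_force: [-0.4, -0.2, -0.2]
finger_gap: 0.0005
grasp_force: 0.0
```

Request:
{"method": "step_arm", "body": {
  "translation": [
    [0, -0.002, -0.015],
    [0, 0, -0.006],
    [0, 0, -0.002],
    [0, 0, 0]
  ],
  "twist": [
    [0, 0, 0],
    [0, 0, 0],
    [0, 0, 0],
    [0, 0, 0]
  ],
  "gripper": [1, 1, 1, 1]
}}

```text
clock: 2.8
position: [0.4883, 0.1551, 0.0937]
eef_rot: [[-0.991, 0.131, -0.0], [0.131, 0.991, 0.0], [0.0, 0.0, -1.0]]
wrist_force: [-1.2, 0.5, 2.5]
finger_gap: 0.0005
grasp_force: 1.3
```

Request:
{"method": "step_arm", "body": {
  "translation": [
    [0, 0, -0.0015],
    [0, 0, -0.001],
    [0, 0, 0]
  ],
  "twist": [
    [0, 0, 0],
    [0, 0, 0],
    [0, 0, 0]
  ],
  "gripper": [1, 1, 1]
}}

```text
clock: 3.18
position: [0.4884, 0.1549, 0.0912]
eef_rot: [[-0.991, 0.131, 0.0], [0.131, 0.991, 0.0], [-0.0, 0.0, -1.0]]
wrist_force: [-1.1, 1.8, 2.5]
finger_gap: 0.0007
grasp_force: 1.5
```

Request:
{"method": "step_arm", "body": {
  "translation": [
    [0, 0, -0.001],
    [0, 0, 0]
  ],
  "twist": [
    [0, 0, 0],
    [0, 0, 0]
  ],
  "gripper": [1, 1]
}}

```text
clock: 3.42
position: [0.4885, 0.1549, 0.0908]
eef_rot: [[-0.991, 0.131, 0.0], [0.131, 0.991, 0.0], [-0.0, 0.0, -1.0]]
wrist_force: [-3.9, 0.7, 10.1]
finger_gap: 0.0006
grasp_force: 5.5
```

Request:
{"method": "step_arm", "body": {
  "translation": [
    [0, 0, 0.05],
    [-0.02, -0.02, 0.05],
    [-0.04, -0.02, 0.03],
    [-0.03, -0.02, 0],
    [0, -0.02, 0],
    [0, 0, 0],
    [0, 0, 0],
    [0, 0, 0]
  ],
  "twist": [
    [0, 0, 0],
    [0, 0, 0],
    [0, 0, 0],
    [0, 0, 0],
    [0, 0, 0],
    [0, 0, 0],
    [0, 0, 0],
    [0, 0, 0]
  ],
  "gripper": [1, 1, 1, 1, 1, 1, 1, 1]
}}

```text
clock: 4.42
position: [0.3988, 0.0753, 0.22]
eef_rot: [[-0.991, 0.131, -0.0], [0.131, 0.991, -0.0], [0.0, -0.0, -1.0]]
wrist_force: [-0.0, 0.5, 0.6]
finger_gap: 0.0006
grasp_force: 0.0
```

```bash
python3 - <<'E'
from h import *
s=manip.sense();print(s['clock'],s['position'],s['joint_pos'])
for c in ['scene','top']:
    p=manip.capture(c)
    for n in ['lid_press','lid_edge','lid_hinge']:
        r=manip.tip_of(p,n)
        print(c,n,[(np.round(x['point'],4).tolist(),round(x['score'],2)) for x in r[:2]])
    if c=='scene': cv2.imwrite('pics/b.png',cv2.resize(p['frame'][100:300,100:400,::-1],(750,500)))
E
```

```text
4.425 [0.3987516  0.07526551 0.21999854] [ 1.57246294e-01  1.19750490e-01  2.10303373e+00 -3.07377718e-05
  9.19026435e-01 -1.28219676e+00]
scene lid_press [([0.4972, 0.1618, 0.1284], 0.63)]
scene lid_edge [([0.4711, 0.0781, 0.13], 0.6)]
scene lid_hinge [([0.5912, 0.0622, 0.0801], 0.95)]
top lid_press [([0.5005, 0.1536, 0.1277], 0.66)]
top lid_edge [([0.4734, 0.07, 0.1285], 0.89)]
top lid_hinge [([0.5936, 0.0619, 0.0797], 0.57), ([0.5351, -0.2587, 0.0078], 0.42)]
```

View pics/b.png

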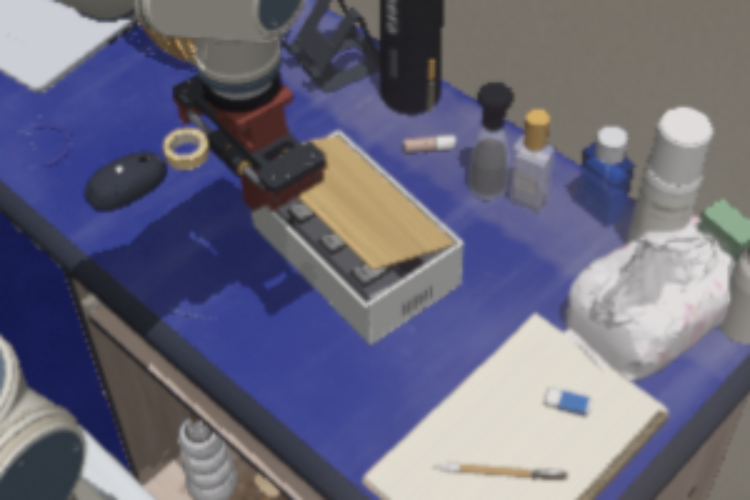

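Request:
{"method": "step_arm", "body": {
  "translation": [
    [0.01, 0, 0],
    [0, 0, 0],
    [0, 0, 0],
    [0, 0, 0],
    [0, 0, 0],
    [0, 0, 0]
  ],
  "twist": [
    [-0.024, -0.178, 0],
    [-0.024, -0.178, 0],
    [-0.024, -0.178, 0],
    [-0.024, -0.178, 0],
    [0, 0, 0],
    [0, 0, 0]
  ],
  "gripper": [1, 1, 1, 1, 1, 1]
}}

```text
clock: 5.58
position: [0.4113, 0.0621, 0.2197]
eef_rot: [[-0.848, 0.162, 0.504], [0.119, 0.986, -0.116], [-0.516, -0.038, -0.856]]
wrist_force: [-0.7, 0.2, -0.3]
finger_gap: 0.0007
grasp_force: 0.0
```

```bash
python3 - <<'E'
from h import *
s=manip.sense();print(s['clock'],s['position'],s['joint_pos'])
E
```

```text
5.575 [0.41133089 0.06205998 0.21968807] [ 0.30957991 -0.00302987  2.37743045 -0.76817252  0.39003905 -0.44559415]
```

Request:
{"method": "step_arm", "body": {
  "translation": [
    [0, 0.01, -0.04],
    [0.009, 0.009, -0.04],
    [0.02, 0, -0.025],
    [0, 0, 0],
    [0, 0, 0]
  ],
  "twist": [
    [0, 0, 0],
    [0, 0, 0],
    [0, 0, 0],
    [0, 0, 0],
    [0, 0, 0]
  ],
  "gripper": [1, 1, 1, 1, 1]
}}

```text
clock: 6.2
position: [0.4424, 0.077, 0.1471]
eef_rot: [[-0.854, 0.17, 0.491], [0.123, 0.984, -0.126], [-0.505, -0.048, -0.862]]
wrist_force: [-0.5, 0.1, 0.3]
finger_gap: 0.0009
grasp_force: 0.0
```

```bash
python3 - <<'E'
from h import *
s=manip.sense();print(s['clock'],s['position'],s['joint_pos'])
for c in ['scene','top']:
    p=manip.capture(c)
    for n in ['lid_edge','lid_hinge']:
        r=manip.tip_of(p,n)
        print(c,n,[(np.round(x['point'],4).tolist(),round(x['score'],2)) for x in r[:2]])
    if c=='scene': cv2.imwrite('pics/c.png',cv2.resize(p['frame'][100:300,100:400,::-1],(750,500)))
E
```

```text
6.2 [0.44235647 0.07695406 0.14713719] [ 0.32992178  0.24642559  2.35975263 -1.30771222  0.29283358  0.14730574]
scene lid_edge [([0.4705, 0.0783, 0.127], 0.89), ([0.5334, -0.259, 0.0089], 0.35)]
scene lid_hinge [([0.5924, 0.063, 0.0819], 0.93)]
top lid_edge [([0.472, 0.0719, 0.1319], 0.83)]
top lid_hinge [([0.5941, 0.0585, 0.0778], 0.91)]
```

View pics/c.png

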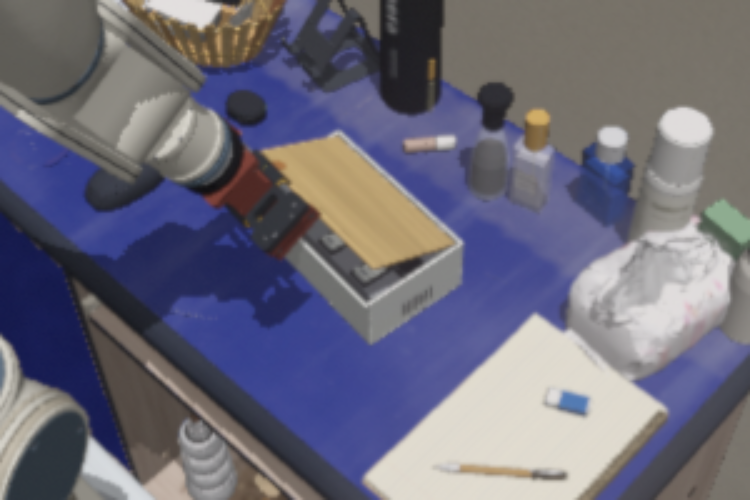

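Request:
{"method": "step_arm", "body": {
  "translation": [
    [-0.01, 0, 0.02],
    [0, 0, 0.01],
    [0, 0, 0],
    [0, 0, 0],
    [0, 0, 0],
    [0, 0, 0],
    [0, 0, 0],
    [0, 0, 0]
  ],
  "twist": [
    [0, 0, 0.05],
    [0, 0, 0.06],
    [0, 0, 0.06],
    [0, 0, 0.06],
    [0, 0, 0.06],
    [0, 0, 0.06],
    [0, 0, 0.04],
    [0, 0, 0]
  ],
  "gripper": [1, 1, 1, 1, 1, 1, 1, 1]
}}

```text
clock: 7.5
position: [0.432, 0.0776, 0.1789]
eef_rot: [[-0.845, -0.192, 0.5], [-0.189, 0.98, 0.056], [-0.501, -0.047, -0.864]]
wrist_force: [-0.3, 0.0, 0.2]
finger_gap: 0.0006
grasp_force: 0.0
```

```bash
python3 - <<'E'
from h import *
s=manip.sense();print(s['clock'],s['position'],s['joint_pos'])
E
```

```text
7.5 [0.43198118 0.07757826 0.17893486] [ 0.1701547   0.11857539  2.39120977 -0.26908083  0.10953206 -1.34694035]
```

Request:
{"method": "step_arm", "body": {
  "translation": [
    [0, 0, 0],
    [0, 0, -0.02],
    [0.006, 0.001, -0.02],
    [0.007, 0, -0.017],
    [0, 0, 0]
  ],
  "twist": [
    [-0.02, 0.1, 0],
    [-0.013, 0.067, 0],
    [0, 0, 0],
    [0, 0, 0],
    [0, 0, 0]
  ],
  "gripper": [1, 1, 1, 1, 1]
}}

```text
clock: 8.12
position: [0.4445, 0.0787, 0.1207]
eef_rot: [[-0.916, -0.201, 0.346], [-0.205, 0.979, 0.026], [-0.344, -0.047, -0.938]]
wrist_force: [-0.1, -0.8, -0.4]
finger_gap: 0.0005
grasp_force: 0.0
```

```bash
python3 - <<'E'
from h import *
s=manip.sense();print(s['clock'],s['position'],s['joint_pos'])
E
```

```text
8.125 [0.44448902 0.07868938 0.12067926] [ 0.17077208  0.29129837  2.30004761 -0.16931523  0.19991409 -1.45065769]
```

Request:
{"method": "step_arm", "body": {
  "translation": [
    [0.01, -0.001, 0],
    [0.009, -0.001, 0.002],
    [0.005, -0.001, 0.01],
    [0.006, -0.001, 0.01],
    [0.008, -0.001, 0.01],
    [0.008, -0.001, 0.01],
    [0, 0, 0]
  ],
  "twist": [
    [0, 0, 0],
    [0, 0, 0],
    [0, 0, 0],
    [0, 0, 0],
    [0, 0, 0],
    [0, 0, 0],
    [0, 0, 0]
  ],
  "gripper": [1, 1, 1, 1, 1, 1, 1]
}}

```text
clock: 9.0
position: [0.493, 0.0729, 0.1651]
eef_rot: [[-0.914, -0.201, 0.352], [-0.205, 0.978, 0.027], [-0.35, -0.047, -0.936]]
wrist_force: [-0.3, 1.1, -0.4]
finger_gap: 0.0003
grasp_force: 0.3
```

```bash
python3 - <<'E'
from h import *
s=manip.sense();print(s['clock'],s['position'],s['joint_pos'])
for c in ['scene']:
    p=manip.capture(c)
    for n in ['lid_edge','lid_hinge']:
        r=manip.tip_of(p,n)
        print(c,n,[(np.round(x['point'],4).tolist(),round(x['score'],2)) for x in r[:2]])
    if c=='scene': cv2.imwrite('pics/d.png',cv2.resize(p['frame'][100:300,100:400,::-1],(750,500)))
E
```

```text
9.0 [0.49295579 0.07288712 0.1651442 ] [ 0.13500036  0.24249236  2.18529848 -0.05877791  0.35417656 -1.59548499]
scene lid_edge [([0.5042, 0.0726, 0.1732], 0.82)]
scene lid_hinge [([0.5905, 0.063, 0.0795], 0.94)]
```

View pics/d.png

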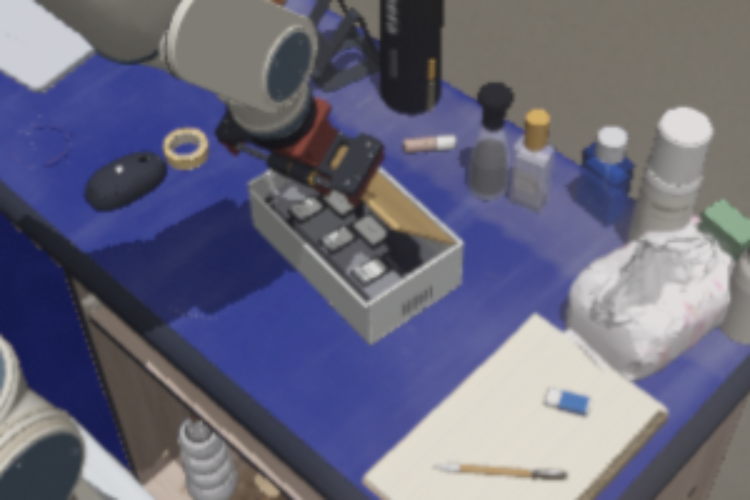

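Request:
{"method": "step_arm", "body": {
  "translation": [
    [0.01, -0.001, 0.008],
    [0.01, -0.001, 0.008],
    [0.011, -0.0015, 0.006],
    [0.011, -0.0015, 0.006],
    [0.011, -0.0015, 0.0045],
    [0.011, -0.0015, 0.0045],
    [0.0115, -0.0015, 0.001],
    [0.0115, -0.0015, 0.001],
    [0.0115, -0.0015, -0.001],
    [0.0115, -0.0015, -0.001]
  ],
  "twist": [
    [0, 0, 0],
    [0, 0, 0],
    [0, 0, 0],
    [0, 0, 0],
    [0, 0, 0],
    [0, 0, 0],
    [0, 0, 0],
    [0, 0, 0],
    [0, 0, 0],
    [0, 0, 0]
  ],
  "gripper": [1, 1, 1, 1, 1, 1, 1, 1, 1, 1]
}}

```text
clock: 10.4
position: [0.6017, 0.0587, 0.2004]
eef_rot: [[-0.915, -0.202, 0.348], [-0.205, 0.978, 0.027], [-0.346, -0.047, -0.937]]
wrist_force: [-0.5, 0.7, 0.2]
finger_gap: 0.0004
grasp_force: 0.2
```

Request:
{"method": "step_arm", "body": {
  "translation": [
    [0.005, 0, 0],
    [0, 0, 0],
    [0, 0, 0],
    [0, 0, 0]
  ],
  "twist": [
    [0, 0, 0],
    [0, 0, 0],
    [0, 0, 0],
    [0, 0, 0]
  ],
  "gripper": [1, 1, 1, 1]
}}

```text
clock: 10.9
position: [0.6058, 0.0589, 0.2006]
eef_rot: [[-0.915, -0.202, 0.348], [-0.205, 0.978, 0.027], [-0.346, -0.047, -0.937]]
wrist_force: [-1.5, -0.5, -0.1]
finger_gap: 0.0003
grasp_force: 0.4
```

```bash
python3 - <<'E'
from h import *
for c in ['scene','top']:
    p=manip.capture(c)
    for n in ['lid_edge','lid_hinge','charger','switch_0_front']:
        r=manip.tip_of(p,n)
        print(c,n,[(np.round(x['point'],4).tolist(),round(x['score'],2)) for x in r[:4]])
E
```

```text
scene lid_edge [([0.6268, 0.0571, 0.2022], 0.75), ([0.5051, 0.3567, -0.0044], 0.65), ([0.6389, 0.141, 0.1931], 0.57), ([0.604, 0.3523, 0.0017], 0.54)]
scene lid_hinge [([0.5908, 0.0658, 0.0807], 0.7), ([0.5257, 0.0691, -0.0014], 0.23)]
scene charger [([0.5385, 0.0088, 0.04], 0.55), ([0.4898, 0.0172, 0.0579], 0.4)]
scene switch_0_front [([0.5086, 0.1361, 0.0547], 0.53)]
top lid_edge [([0.6241, 0.0524, 0.202], 0.8), ([0.5323, 0.0643, -0.0044], 0.67), ([0.5352, -0.2589, 0.0085], 0.34)]
top lid_hinge []
top charger []
top switch_0_front [([0.5057, 0.1328, 0.0537], 0.4)]
```

Request:
{"method": "step_arm", "body": {
  "translation": [
    [-0.03, -0.01, 0.005],
    [-0.03, -0.01, 0],
    [-0.03, -0.012, 0],
    [-0.03, -0.014, 0],
    [0, 0, 0],
    [0, 0, -0.02],
    [0, 0, -0.02],
    [0, 0, -0.02],
    [0, 0, 0]
  ],
  "twist": [
    [0, 0, 0],
    [-0.018, 0.087, -0.04],
    [-0.018, 0.087, -0.05],
    [-0.018, 0.087, -0.05],
    [-0.018, 0.087, -0.05],
    [0, 0, -0.05],
    [0, 0, -0.05],
    [0, 0, -0.045],
    [0, 0, 0]
  ],
  "gripper": [1, 1, 1, 1, 1, 1, 1, 1, 1]
}}

```text
clock: 12.52
position: [0.4857, 0.0129, 0.1448]
eef_rot: [[-0.994, 0.111, -0.01], [0.111, 0.991, -0.076], [0.002, -0.076, -0.997]]
wrist_force: [1.1, -0.3, 0.8]
finger_gap: 0.0002
grasp_force: 0.0
```

```bash
python3 - <<'E'
from h import *
s=manip.sense();print(s['clock'],s['position'],s['eef_rot'].round(3).tolist(),s['joint_pos'])
w=manip.capture('wrist')
ps=[manip.capture('scene'),manip.capture('top')]
for c,p in zip(['scene','top'],ps):
    for n in ['lid_edge','charger','switch_2_front','dock']:
        r=manip.tip_of(p,n)
        print(c,n,[(np.round(x['point'],4).tolist(),round(x['score'],2)) for x in r[:4]])
cv2.imwrite('pics/e.png',np.hstack([cv2.resize(ps[0]['frame'][100:300,100:400,::-1],(450,300)),cv2.resize(w['frame'][:,:,::-1],(350,300))]))
E
```

```text
12.525 [0.48569048 0.01285076 0.14475135] [[-0.994, 0.111, -0.01], [0.111, 0.991, -0.076], [0.002, -0.076, -0.997]] [ 0.04766767  0.36806168  1.99014605 -0.10488541  0.80015093 -1.33804   ]
scene lid_edge [([0.6252, 0.0589, 0.2043], 0.56)]
scene charger [([0.5397, 0.0073, 0.0392], 0.61), ([0.5018, 0.3555, -0.002], 0.19)]
scene switch_2_front [([0.4932, 0.0157, 0.0581], 0.5), ([0.5322, -0.2574, 0.0117], 0.32)]
scene dock [([0.5258, 0.0699, 0.002], 0.61), ([0.4891, 0.0165, 0.0592], 0.56)]
top lid_edge [([0.6261, 0.0544, 0.2052], 0.72)]
top charger []
top switch_2_front [([0.6104, 0.3494, 0.0001], 0.49)]
top dock [([0.6059, 0.351, 0.0019], 0.33)]
```

View pics/e.png

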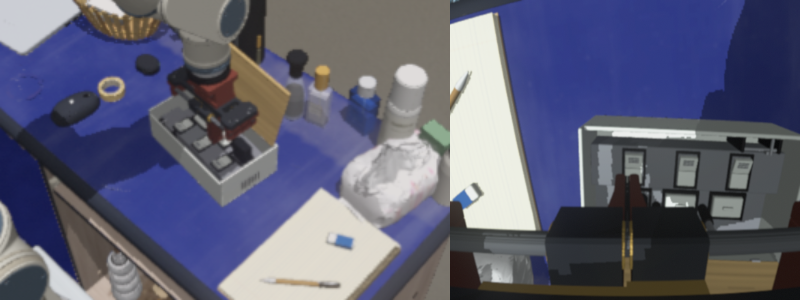

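Request:
{"method": "step_arm", "body": {
  "translation": [
    [0, 0, -0.02],
    [0, 0, -0.025],
    [0, 0, -0.02],
    [0, 0, -0.008],
    [0, 0, -0.002],
    [0, 0, 0]
  ],
  "twist": [
    [0.076, 0, 0],
    [0, 0, 0],
    [0, 0, 0],
    [0, 0, 0],
    [0, 0, 0],
    [0, 0, 0]
  ],
  "gripper": [1, 1, 1, 1, 1, 1]
}}

```text
clock: 13.82
position: [0.4864, 0.0129, 0.0711]
eef_rot: [[-0.994, 0.111, -0.008], [0.111, 0.994, 0.0], [0.008, -0.001, -1.0]]
wrist_force: [-0.1, 0.2, -0.6]
finger_gap: 0.0007
grasp_force: 0.0
```

Request:
{"method": "step_arm", "body": {
  "translation": [
    [0, 0, -0.002],
    [0, 0, -0.001],
    [0, 0, 0]
  ],
  "twist": [
    [0, 0, 0],
    [0, 0, 0],
    [0, 0, 0]
  ],
  "gripper": [1, 1, 1]
}}

```text
clock: 14.2
position: [0.4862, 0.0129, 0.0678]
eef_rot: [[-0.994, 0.111, -0.008], [0.111, 0.994, 0.0], [0.008, -0.001, -1.0]]
wrist_force: [-1.4, 0.5, 1.9]
finger_gap: 0.0003
grasp_force: 0.8
```

Request:
{"method": "step_arm", "body": {
  "translation": [
    [0, 0, -0.001],
    [0, 0, -0.001],
    [0, 0, 0]
  ],
  "twist": [
    [0, 0, 0],
    [0, 0, 0],
    [0, 0, 0]
  ],
  "gripper": [1, 1, 1]
}}

```text
clock: 14.58
position: [0.4862, 0.0129, 0.0662]
eef_rot: [[-0.994, 0.111, -0.009], [0.111, 0.994, 0.0], [0.008, -0.001, -1.0]]
wrist_force: [-2.4, 1.5, 10.4]
finger_gap: 0.0006
grasp_force: 5.6
```

Request:
{"method": "step_arm", "body": {
  "translation": [
    [0, 0, -0.001],
    [0, 0, 0]
  ],
  "twist": [
    [0, 0, 0],
    [0, 0, 0]
  ],
  "gripper": [1, 1]
}}

```text
clock: 14.82
position: [0.4862, 0.0129, 0.066]
eef_rot: [[-0.994, 0.111, -0.008], [0.111, 0.994, 0.0], [0.008, -0.001, -1.0]]
wrist_force: [-5.8, 1.2, 23.0]
finger_gap: 0.0006
grasp_force: 11.3
```

Request:
{"method": "step_arm", "body": {
  "translation": [
    [0, 0, 0.02],
    [0, 0, 0.04],
    [-0.01, 0, 0.05],
    [-0.04, 0, 0.04],
    [-0.04, 0.03, 0],
    [0, 0.03, 0],
    [0, 0, 0],
    [0, 0, 0]
  ],
  "twist": [
    [0, 0, 0],
    [0, 0, 0],
    [0, 0, 0],
    [0, 0, 0],
    [0, 0, 0],
    [0, 0, 0],
    [0, 0, 0],
    [0, 0, 0]
  ],
  "gripper": [1, 1, 1, 1, 1, 1, 1, 1]
}}

```text
clock: 15.82
position: [0.3962, 0.0725, 0.2145]
eef_rot: [[-0.994, 0.111, -0.009], [0.111, 0.994, -0.0], [0.009, -0.001, -1.0]]
wrist_force: [1.1, -0.6, -0.1]
finger_gap: 0.0007
grasp_force: 0.0
```

```bash
python3 - <<'E'
from h import *
w=manip.capture('wrist')
p=manip.capture('scene')
for n in ['lid_edge','charger','switch_2_front']:
    print(n,[(np.round(x['point'],4).tolist(),round(x['score'],2)) for x in manip.tip_of(p,n)[:4]])
cv2.imwrite('pics/f.png',np.hstack([cv2.resize(p['frame'][140:240,160:300,::-1],(420,300),interpolation=2),cv2.resize(w['frame'][:,:,::-1],(380,300))]))
E
```

```text
lid_edge [([0.6248, 0.0553, 0.2041], 0.72)]
charger [([0.5414, 0.0077, 0.0392], 0.75), ([0.4914, 0.0157, 0.0523], 0.35), ([0.5054, 0.3565, -0.0025], 0.29)]
switch_2_front [([0.4887, 0.0182, 0.0547], 0.66)]
```

View pics/f.png

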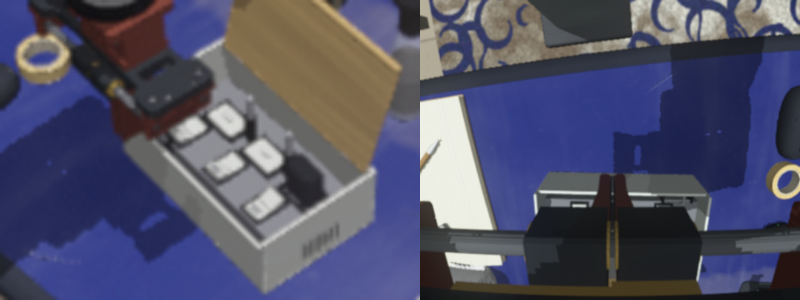

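Request:
{"method": "step_arm", "body": {
  "translation": [
    [0.03, 0.03, 0],
    [0.03, 0.03, 0],
    [0.03, 0.03, 0],
    [0, 0.02, 0],
    [0, 0, 0],
    [0, 0, 0]
  ],
  "twist": [
    [0, 0, 0],
    [0, 0, 0],
    [0, 0, 0],
    [0, 0, 0],
    [0, 0, 0],
    [0, 0, 0]
  ],
  "gripper": [1, 1, 1, 1, 1, 1]
}}

```text
clock: 16.82
position: [0.4847, 0.182, 0.2143]
eef_rot: [[-0.994, 0.111, -0.01], [0.111, 0.994, -0.0], [0.01, -0.002, -1.0]]
wrist_force: [0.5, -0.1, -0.3]
finger_gap: 0.0003
grasp_force: 0.0
```

```bash
python3 - <<'E'
from h import *
w=manip.capture('wrist')
p=manip.capture('scene')
cv2.imwrite('pics/g.png',np.hstack([cv2.resize(p['frame'][165:225,205:275,::-1],(350,300),interpolation=2),cv2.resize(w['frame'][130:330,0:300,::-1],(450,300),interpolation=2)]))
E
```

```text
(no output)
```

View pics/g.png

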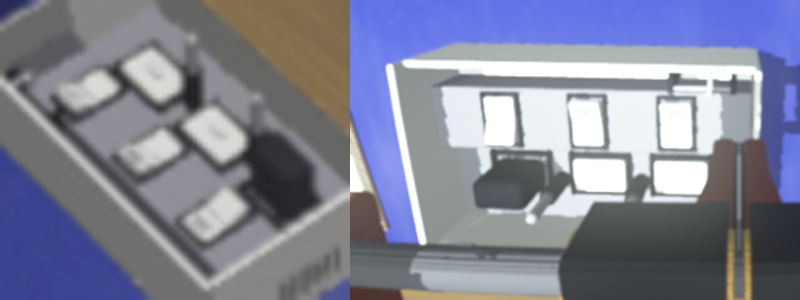

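```bash
python3 - <<'E'
from h import *
R=np.array([[.991,.133],[-.133,.991]])
for c in ['scene','top']:
    p=manip.capture(c);g=cv2.cvtColor(p['frame'],cv2.COLOR_RGB2GRAY).astype('float32')
    for by in [.062,0,-.062]:
        b=np.array([[x,by+d] for x in np.arange(-.044,-.002,.003) for d in (-.004,0,.004)])
        w=np.c_[b@R.T+[.531,.069],np.full(len(b),.053)]
        uv=cv2.projectPoints(w,cv2.Rodrigues(p['view'][:3,:3])[0],p['view'][:3,3],p['K'],np.array(p['distortion']))[0].reshape(-1,2).astype('float32')
        print(c,by,cv2.remap(g,uv[:,0].copy(),uv[:,1].copy(),1).reshape(-1,3).mean(1).round().astype(int))
E
```

```text
scene 0.062 [ 75 127 169 183 188 194 196 206 215 216 214 197 148  85]
scene 0 [ 89 120 157 167 179 197 205 209 214 214 214 205 157  95]
scene -0.062 [106 162 179 174 187 205 200 203 211 212 212 210 182 117]
top 0.062 [166 168 178 182 178 172 165 161 160 163 166 169 176 180]
top 0 [ 87 104 150 179 185 203 218 221 227 234 235 233 210 153]
top -0.062 [ 78 106 175 213 215 222 229 226 225 231 232 231 210 157]
```

```bash
python3 -c "
from rig import manip
print(manip.finish_job())"
```

```text
the job is handed in; nothing more can be done
None
```

I handed the job in at about 17 s of the 43 s limit: the lid is leaning fully open and the charger still sits in the right-hand socket. I pressed its switch (switch_2) down to its stop at 52 mm, the "on" height. The last pictures fit that but don't prove it, and the hand-in gave no verdict.

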